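# Screw the last foot onto the upturned amplifier

### The job

Screw the loose foot onto the bare stud of the upturned amplifier: set it upright over the stud, turn it gently backward (anticlockwise seen from above) until you feel it drop into the thread start, then run it forward (clockwise) until it is fully home, the spring washer under its rim pressed flat, and let go. Stop turning when it resists: forcing the thread spoils it, and so does hammering the foot down. Leave the other things on the bench and the amplifier where they are.

Things in the scene. Friction and masses are not known exactly. Their poses are not given: they have to be found in the camera images.
- foot_center (a point): Centre, half-way up, of the loose round aluminium foot: 48 mm across, 52 mm tall, 0.13 kg, upright on the bench, open end down, axis along z; black rubber disc on its closed top, knurled top third. Grip it from any side 26 to 52 mm above its rim. The black can (62 mm tall) and the small knob (24 mm tall) may have swapped places with it.
- foot: The loose foot; origin at the centre of its open rim. It is a cap nut: bore 35 mm across, 33 mm deep; inside are three round pins pointing inward, 120 degrees apart, 4.4 mm thick, 25 mm across between them, lowest edges 3 mm above the rim. Where the pins lie to x and y is not told.
- stud_base (a point): Root of the bare steel stud, on its axis, at the chassis top (86 mm above the bench), near the amplifier's corner nearest the robot on the left (+y); z up. A steel spring washer (52 mm across, 1.5 mm high, 12 N/mm) lies round it. The foot is home when its rim has pressed the washer flat, foot_center 26 mm above this point. Over 100 N between foot and amplifier or stud (over 0.4 N m) spoils the thread; 3 to 6 N down and 0.1 to 0.2 N m do.
- stud_tip (a point): Top of the stud, on its axis, 28.6 mm above stud_base. Tapered tip 12 mm across, then a pilot 22 mm across; below it a right-hand three-start thread 32 mm across, lead 28.5 mm per turn. The foot has about 1.5 mm radial play on the pilot. Where the three thread starts lie is not told: find them by feel.
- stud_crown (a point): Flat top of the thread, on the stud's axis, 19.6 mm above stud_base. A foot set down stands on it, rim 16.6 mm above the chassis, or up to 20.4 mm if on the stop teeth. Clockwise from the crown it jams on a tooth. Anticlockwise with 3 to 6 N down it drops within 120 degrees (off a tooth first to the crown), or by luck it lands in a start at once.
- stud_start (a point): Where the pins lie after the drop, on the stud's axis, 11 mm above stud_base: rim then 7 to 9 mm above the chassis (under 13 mm means dropped). More anticlockwise turning is blocked by the tooth. Clockwise it goes down 0.79 mm per 10 degrees, with 2 mm axial play, stiffens on the washer after about 100, and is home after 110 to 150 degrees. Let the hand follow it down.
- amp: The amplifier, upside down on a felt mat: orange chassis 300 mm (x) by 420 mm (y), top 86 mm above the bench, fixed. Origin: centre of its underside; x away from its front panel. Three feet like the loose one are on it at (-100,-150), (100,150), (100,-150) mm; the bare stud is at (-100,150) mm.
- capacitor: Bystander: black can, 35 mm wide, 62 mm tall, loose; origin at its underside.
- knob_spare: Bystander: small aluminium knob, 32 mm wide, 24 mm tall, loose; origin at its underside.
- driver: Bystander: screwdriver lying on the bench, loose.
- spanner: Bystander: wrench lying on the bench, loose.
- screw_tray: Bystander: grey tray 90 x 70 x 22 mm on the amplifier, loose; origin at its underside.
- washer: Bystander: steel washer 30 mm wide, 5 mm thick, on the amplifier, loose; origin at its underside.
- carton: Bystander: taped carton 100 x 80 x 60 mm, loose; origin at its underside.
Mind the look-alikes: they are no part of the job. Leave any red look-alike of the foot alone.

How it is judged:
By the outcome, as a careful person would: the job done as asked, in the order asked, and still so for the second after the job is handed in, with the robot touching nothing.
It also fails if it takes over 72 s, if anything falls off the work surface, if the arm or the gripper's body presses on something with over 40 N, if the wrist force passes 120 N, or if a joint passes its speed limit or range.

### The arm

A 6-joint arm with a two-finger parallel gripper is mounted at the origin on the work surface. World frame = base frame: x ahead of the robot, y to its left, z up, the work surface at z = 0. Lengths are in mm, angles in degrees, forces in N, time in s.
With the tool pointing down it reaches from about 325 to 900 mm from the base axis. Payload 3.5 kg.
Tool frame: the origin (TCP) lies midway between the tips of the shut fingers; the grasp point (between the pads) lies 19 mm behind it (grasp_offset is the distance from the TCP to the grasp point, in mm); z points along the fingers, y is the line along which they close (so a half turn about z gives the same grasp; the last joint's range is limited). The gripper opens to 85 mm and grips with 20 to 120 N. Pads are 22 mm wide; open, the fingers measure 114 mm over their backs; the gripper's body (76 mm by 85 mm) begins 54 mm behind the grasp point. The pads swing forward as they close: fully open they stand 13 mm farther back than shut.
Start: joints at [-69.866, 15.837, -1.513, 72.651, 0, 84.076], TCP at [274.54, -561.471, 231.313] pointing down, gripper open.
Joint ranges: [-178.77, 178.77], [-48.84, 107.48], [-61.69, 71.31], [-111.58, 123.2], [-90, 87.43], [-180, 180]. Speed limits (degrees/s): [147.25, 147.25, 180, 180, 180, 180].

### API

Orientations are given as [roll, pitch, yaw] about the fixed x, y, z axes, in that order (R = Rz(yaw) Ry(pitch) Rx(roll)).
In Python, from rig import get_state, grab_frame, camera_params, hand_in, search_frame, grasp_offset gives the robot as it stands. The module is installed in compiled form; this text tells all that it offers.
- The arm moves only by the tool step_arm, never from a script. Its argument "commands" is a list of rows, each a list of 6 numbers: the shift along the tool's x, y, z as a fraction of full scale, then the turn, a rotation vector about the tool's x, y, z as a fraction of full scale. A call has 1 to 8 rows; each row shifts and turns the commanded pose from where the row before left it, along the tool's axes as they then stand; what a row does not reach is not made up. Full scale, the value 1, is 0.3 m for a shift and 60 degrees for a turn. A row lasts 1/12 s, in which the tool goes at most 41.7 mm and 7.16 degrees, less where a joint would pass 70% of its speed; a pose out of reach is approached as far as the arm can. A call with a number of a shift or a turn outside -1 to 1 is refused whole. A call with a gripper value outside its range is refused whole. "jaw" is the finger opening in mm, from 0 to 85.4, set as the call begins (left out, the last holds). The fingers move at their own pace and stop on an object; "squeeze" is the grip in N (left out, the last holds). Time passes only in rows, so rows that do not move let the fingers close. It gives the time, the measured TCP pose, the force, the opening and the grip force at its end, in the units of the state.
- get_state(): the state, without advancing time (a new reading comes with each control period).
- grab_frame(name): name is "side" or "top"; returns the picture (420x560x3 uint8, blue, green, red); there is no depth.
- camera_params(name): a dict with "fx", "fy", "cx", "cy" (pixels), "dist_coeffs" ([k1, k2, p1, p2, k3] as OpenCV has them; the pictures are not rectified), "R" (3x3) and "t" (3): a world point X has camera coordinates R X + t. Camera axes: x right, y down, z forward; pixel columns grow to the right and rows downward; lengths in mm; the calibration is good to about 2 mm. A picture is of the moment at which its call begins. camera_params takes no time and is no camera call.
- hand_in(): hands the job in; it is judged then, once.
Trained networks look in the newest picture that a camera, given by its name, has taken for a name from the list of things; names that differ only in an ending like _2 or _b are one class to them, and where a whole thing is asked for, a point or a joint stands for the part that bears it (a point fixed in the world has none). Each returns a list of dicts, best first, with "score" (0 to 1); they miss things now and then, are a little off and sometimes report something else, mostly with a low value. They report only what shows in the picture. A call takes as long as a camera call. They do not tell look-alikes from the thing itself.
- search_frame(camera, query): "location" ([column, row] in pixels, amid what is visible of it).
The state is a dict: "clock": time; "qpos": joint angles; "qd": joint speeds; "tau": joint torques, N m; "eef_pos": TCP position; "tcp_rot": TCP orientation; "force": force on the tool from outside, world axes, zero at the start; "ft_torque": the same for the moment, N m; "finger_gap": finger opening in mm; "grasp_force": force on a finger pad.
Only numpy, scipy, OpenCV 4.12 (cv2) and the standard library are available. Lean on these libraries where they do the work, as an engineer would, in place of code of your own. Each camera call takes 0.05 s, during which the arm holds its last target. There are 200 camera calls.

## Working session

There is one attempt and no reset: what is moved stays moved. The work goes in short steps, Python scripts to look and compute and a tool call to move; the robot and the scene stay as the last step left them, time stands still between calls to the robot, and variables do not carry over. Pictures are saved under pics/ and viewed, at most 10 in all, crops included, and the job is handed in when it is done.

Besides the shell and the picture viewer there is one more tool, called after "Emit:" by a JSON object that holds its "op" and its "data". step_arm: Moves the arm, as the interface text tells. Shift numbers are shares of 0.3 m and turn numbers shares of 60 degrees, none past 1 either way. Its arguments: {"type":"object","properties":{"commands":{"type":"array"},"jaw":{"type":"number"},"squeeze":{"type":"number"}},"required":["commands"]}

```bash
mkdir -p pics; cat > h.py <<'E'
import numpy as np, cv2
from rig import *
def ray(cam,px):
    p=camera_params(cam); K=np.array([[p["fx"],0,p["cx"]],[0,p["fy"],p["cy"]],[0,0,1]])
    u=cv2.undistortPoints(np.array([[px]],float),K,np.array(p["dist_coeffs"])).ravel()
    R=np.array(p["R"]);t=np.array(p["t"]).ravel()
    return -R.T@t, R.T@np.array([u[0],u[1],1])
def atz(cam,px,z):
    c,d=ray(cam,px); return c+d*(z-c[2])/d[2]
def tri(a,b):
    (c1,d1),(c2,d2)=ray("top",a),ray("side",b)
    s=np.linalg.lstsq(np.c_[d1,-d2],c2-c1,rcond=None)[0]
    p,q=c1+s[0]*d1,c2+s[1]*d2
    return (p+q)/2,np.linalg.norm(p-q)
def proj(cam,X):
    p=camera_params(cam); K=np.array([[p["fx"],0,p["cx"]],[0,p["fy"],p["cy"]],[0,0,1]])
    return cv2.projectPoints(np.array(X,float).reshape(-1,1,3),cv2.Rodrigues(np.array(p["R"]))[0],np.array(p["t"],float),K,np.array(p["dist_coeffs"]))[0].reshape(-1,2)
E
python3 - <<'E'
from h import *
np.set_printoptions(precision=1,suppress=True)
print(get_state(), grasp_offset() if callable(grasp_offset) else grasp_offset)
for c in("side","top"):
    cv2.imwrite(f"pics/{c}0.png",grab_frame(c))
Z=dict(foot_center=26,stud_base=86,stud_tip=114.6,amp=86,capacitor=31,knob_spare=12)
for n,z in Z.items():
    for c in("top","side"):
        for r in search_frame(c,n)[:4]: print(n,c,round(r["score"],2),np.array(r["location"]),atz(c,r["location"],z))
E
```

```text
{'clock': 0.0, 'qpos': array([-69.9,  15.9,  -1.6,  72.7,   0. ,  84.1]), 'qd': array([-0. ,  0.1,  0. ,  0.1,  0. ,  0. ]), 'tau': array([  0. , -44.6,  29.5,   0. ,  -0. ,   0. ]), 'eef_pos': array([ 274.3, -560.7,  230.1]), 'tcp_rot': array([-179.9,   -0. ,   26.1]), 'force': array([-0.4, -1.2, -0.1]), 'ft_torque': array([ 0., -0., -0.]), 'grasp_force': 0.0, 'finger_gap': 85.43952379138133} 18.700000000000003
foot_center top 0.77 [195.3 294.4] [329.5 299.7  26. ]
foot_center top 0.7 [182.7 262.2] [410.3 330.   26. ]
foot_center top 0.68 [150.6 282.5] [361.3 412.6  26. ]
foot_center top 0.57 [227.6 279.2] [365.4 218.   26. ]
foot_center side 0.92 [261.9 290.1] [417.3 321.   26. ]
foot_center side 0.75 [254.9 322.2] [365.7 411.9  26. ]
foot_center side 0.66 [297.7 302.2] [327.5 310.7  26. ]
foot_center side 0.62 [306.3 275.2] [364.5 219.4  26. ]
stud_base top 0.67 [381.7 154.5] [ 656.3 -167.    86. ]
stud_base side 0.75 [289.6 183.2] [604.9 -62.   86. ]
stud_tip top 0.74 [379.2 154.7] [ 650.4 -155.1  114.6]
stud_tip side 0.84 [290.2 183.1] [570.2 -15.4 114.6]
amp top 0.75 [378.2 153.8] [ 658.3 -158.6   86. ]
amp side 0.78 [290.4 181.5] [609.5 -72.7  86. ]
amp side 0.64 [260.9 291.6] [367.8 384.6  86. ]
capacitor top 0.56 [194.  196.2] [575. 298.  31.]
capacitor side 0.79 [218.3 257.1] [581.7 283.1  31. ]
knob_spare side 0.7 [270.2 264. ] [473.7 214.6  12. ]
```

View pics/top0.png

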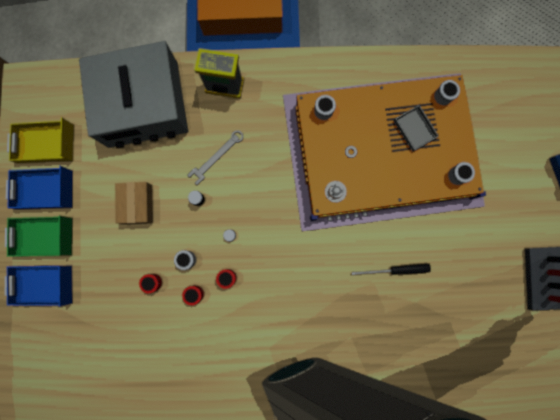

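View pics/side0.png

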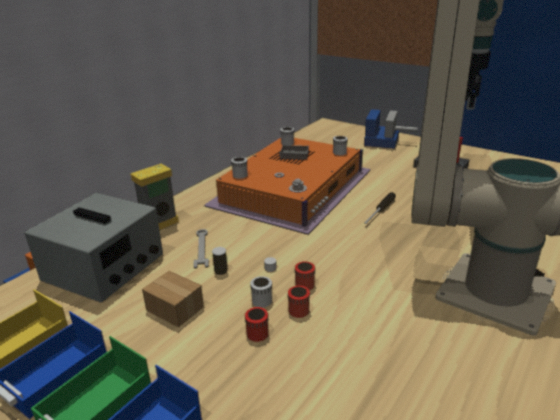

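The silver foot is at top (184,260) and side (262,292), with red look-alikes around it. The stud is at top (336,191) and side (298,186). I'll crop closer for both.

```bash
python3 - <<'E'
from h import *
np.set_printoptions(precision=1,suppress=True)
ims={c:cv2.imread(f"pics/{c}0.png") for c in("top","side")}
def crop(c,u,v,h=25): return cv2.resize(ims[c][v-h:v+h,u-h:u+h],(300,300),interpolation=cv2.INTER_CUBIC)
cv2.imwrite("pics/m1.png",np.vstack([np.hstack([crop("top",184,260),crop("side",262,290)]),np.hstack([crop("top",336,191),crop("side",298,186)])]))
for a,b in(((184,260),(262,290)),((336,191),(298,186))): print(tri(a,b))
# other feet on amp
for n,p in dict(ll=(325,102),lr=(450,88),nr=(464,170)).items(): print(n,atz("top",p,86+52))
print(atz("top",(336,190),114.6),atz("side",(298,184),114.6))
for c in("top","side"): p=camera_params(c);print(p["fx"],-np.array(p["R"]).T@np.array(p["t"]))
E
```

```text
(array([414.9, 325.1,  30.2]), np.float64(2.1429337967526925))
(array([569.7, -52.5,  90.2]), np.float64(1.2755350859715067))
ll [774.4 -30.1 138. ]
lr [ 802.8 -329.2  138. ]
nr [ 605.2 -347.9  138. ]
[569.6 -49.6 114.6] [548.6 -22.4 114.6]
487.7986701063199 [ 431.1   76.2 1243.5]
487.71124847294055 [-136.9  995.4  715.5]
```

View pics/m1.png

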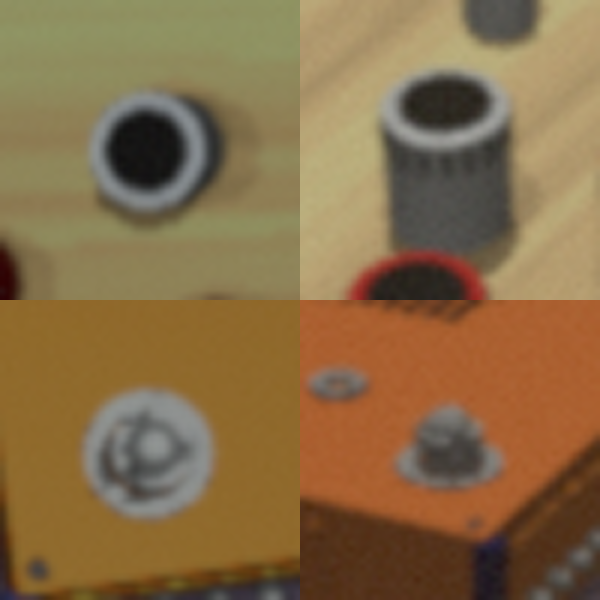

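```bash
python3 - <<'E'
from h import *
np.set_printoptions(precision=1,suppress=True)
print("foot",atz("top",(183.3,259.8),52),atz("side",(261,281.8),52),tri((183.3,259.8),(261,281.8)))
print("washer",atz("top",(335.2,191.2),87.5),atz("side",(297.4,187.8),87.5),tri((335.2,191.2),(297.4,187.8)))
print("tip",atz("top",(336.8,189.8),114.6),atz("side",(297.6,179),114.6),tri((336.8,189.8),(297.6,178.8)))
for n,p in dict(r1=(150,283),r2=(193,295),r3=(227,279)).items(): print(n,atz("top",p,52))
print(get_state()["qpos"])
E
```

```text
foot [416.6 323.   52. ] [415.7 324.4  52. ] (array([416.6, 323.3,  50.9]), np.float64(0.10777099057572508))
washer [570.1 -50.6  87.5] [567.1 -46.7  87.5] (array([570.3, -51. ,  84.9]), np.float64(0.4320541096473662))
tip [570.  -51.5 114.6] [567.5 -48.7 114.6] (array([569.9, -51.8, 113.4]), np.float64(0.5982144212870846))
r1 [361.6 406.9  52. ]
r2 [330.3 300.7  52. ]
r3 [367.3 216.4  52. ]
[-69.9  15.8  -1.5  72.7   0.   84.1]
```

Measured: foot (416.5, 323.4) and stud (569.5, -50.5), and both have plausible heights. I'll turn to yaw 180 first, then carry over to the foot.

Emit:
{"op": "step_arm", "data": {"commands": [[0, 0, 0, 0, 0, -0.116], [0, 0, 0, 0, 0, -0.116], [0, 0, 0, 0, 0, -0.116], [0, 0, 0, 0, 0, -0.116], [0, 0, 0, 0, 0, -0.116], [0, 0, 0, 0, 0, -0.116], [0, 0, 0, 0, 0, -0.116], [0, 0, 0, 0, 0, -0.116]], "jaw": 85, "squeeze": 40}}

```text
clock: 1.37
eef_pos: [274.6, -561.5, 231.4]
tcp_rot: [180.0, 0.0, 82.1]
force: [0.1, 0.3, -0.2]
finger_gap: 84.9
grasp_force: 0.0
```

Emit:
{"op": "step_arm", "data": {"commands": [[0, 0, 0, 0, 0, -0.116], [0, 0, 0, 0, 0, -0.116], [0, 0, 0, 0, 0, -0.116], [0, 0, 0, 0, 0, -0.116], [0, 0, 0, 0, 0, -0.116], [0, 0, 0, 0, 0, -0.116], [0, 0, 0, 0, 0, -0.116], [0, 0, 0, 0, 0, -0.116]]}}

```text
clock: 2.03
eef_pos: [274.6, -561.5, 231.3]
tcp_rot: [180.0, 0.0, 137.8]
force: [0.1, 0.6, 0.1]
finger_gap: 84.8
grasp_force: 0.0
```

Emit:
{"op": "step_arm", "data": {"commands": [[0, 0, 0, 0, 0, -0.116], [0, 0, 0, 0, 0, -0.116], [0, 0, 0, 0, 0, -0.116], [0, 0, 0, 0, 0, -0.116], [0, 0, 0, 0, 0, -0.116], [0, 0, 0, 0, 0, -0.116], [0, 0, 0, 0, 0, 0], [0, 0, 0, 0, 0, 0]]}}

```text
clock: 2.7
eef_pos: [274.5, -561.5, 231.3]
tcp_rot: [-180.0, 0.0, 179.0]
force: [-0.6, 0.9, -0.3]
finger_gap: 85.0
grasp_force: 0.0
```

```bash
python3 -c "
from rig import *; s=get_state(); print(s['clock'],s['qpos'],s['eef_pos'],s['tcp_rot'])"
```

```text
2.7 [-6.98670743e+01  1.58358696e+01 -1.51117126e+00  7.26507874e+01
  9.35396220e-04 -6.88683639e+01] [ 274.54348426 -561.48630232  231.33255506] [-1.79998312e+02  1.65541212e-03  1.79001290e+02]
```

Emit:
{"op": "step_arm", "data": {"commands": [[0, 0, 0, 0, 0, -0.0167], [-0.02, 0.123, 0, 0, 0, 0], [-0.02, 0.123, 0, 0, 0, 0], [-0.02, 0.123, 0, 0, 0, 0], [-0.02, 0.123, 0, 0, 0, 0], [-0.02, 0.123, 0, 0, 0, 0], [-0.02, 0.123, 0, 0, 0, 0], [-0.02, 0.123, 0, 0, 0, 0]]}}

```text
clock: 3.37
eef_pos: [315.6, -301.4, 231.4]
tcp_rot: [-180.0, 0.0, -179.9]
force: [0.7, 0.1, 0.8]
finger_gap: 84.9
grasp_force: 0.0
```

Emit:
{"op": "step_arm", "data": {"commands": [[-0.02, 0.123, 0, 0, 0, 0], [-0.02, 0.123, 0, 0, 0, 0], [-0.02, 0.123, 0, 0, 0, 0], [-0.02, 0.123, 0, 0, 0, 0], [-0.02, 0.123, 0, 0, 0, 0], [-0.02, 0.123, 0, 0, 0, 0], [-0.02, 0.123, 0, 0, 0, 0], [-0.02, 0.123, 0, 0, 0, 0]]}}

```text
clock: 4.03
eef_pos: [362.7, -6.0, 231.8]
tcp_rot: [-180.0, 0.1, -179.9]
force: [1.0, -0.2, -0.8]
finger_gap: 85.0
grasp_force: 0.0
```

Emit:
{"op": "step_arm", "data": {"commands": [[-0.02, 0.123, 0, 0, 0, 0], [-0.02, 0.123, 0, 0, 0, 0], [-0.02, 0.123, 0, 0, 0, 0], [-0.02, 0.123, 0, 0, 0, 0], [-0.02, 0.123, 0, 0, 0, 0], [-0.02, 0.123, 0, 0, 0, 0], [-0.02, 0.123, 0, 0, 0, 0], [0, 0, 0, 0, 0, 0]]}}

```text
clock: 4.7
eef_pos: [405.3, 256.3, 231.7]
tcp_rot: [179.8, 0.1, -179.6]
force: [1.0, -0.2, -0.5]
finger_gap: 84.6
grasp_force: 0.0
```

Emit:
{"op": "step_arm", "data": {"commands": [[-0.02, 0.123, 0, 0, 0, 0], [0, 0, 0, 0, 0, 0], [0, 0, 0, 0, 0, 0]]}}

```text
clock: 4.95
eef_pos: [409.9, 288.6, 231.3]
tcp_rot: [-180.0, -0.0, -179.7]
force: [0.2, -1.0, 0.0]
finger_gap: 84.9
grasp_force: 0.0
```

Emit:
{"op": "step_arm", "data": {"commands": [[-0.022, 0.116, 0, 0, 0, 0], [0, 0, 0.12, 0, 0, 0], [0, 0, 0.12, 0, 0, 0], [0, 0, 0.12, 0, 0, 0], [0, 0, 0.12, 0, 0, 0], [0, 0, 0, 0, 0, 0], [0, 0, 0, 0, 0, 0]], "jaw": 80}}

```text
clock: 5.53
eef_pos: [414.3, 320.2, 85.9]
tcp_rot: [-179.8, -0.3, -179.9]
force: [0.6, -0.4, 0.3]
finger_gap: 79.8
grasp_force: 0.0
```

```bash
python3 - <<'E'
from h import *
c="side"; im=grab_frame(c); cv2.imwrite("pics/s2.png",cv2.resize(im[200:360,180:390],(788,600),interpolation=cv2.INTER_CUBIC))
print(get_state()["eef_pos"],get_state()["qpos"])
E
```

```text
[416.51381852 321.69367534  88.08610394] [ 3.06466918e+01  1.28472725e+01 -2.40469974e+01  5.31370040e+01
 -1.04570931e-02  3.05452410e+01]
```

View pics/s2.png

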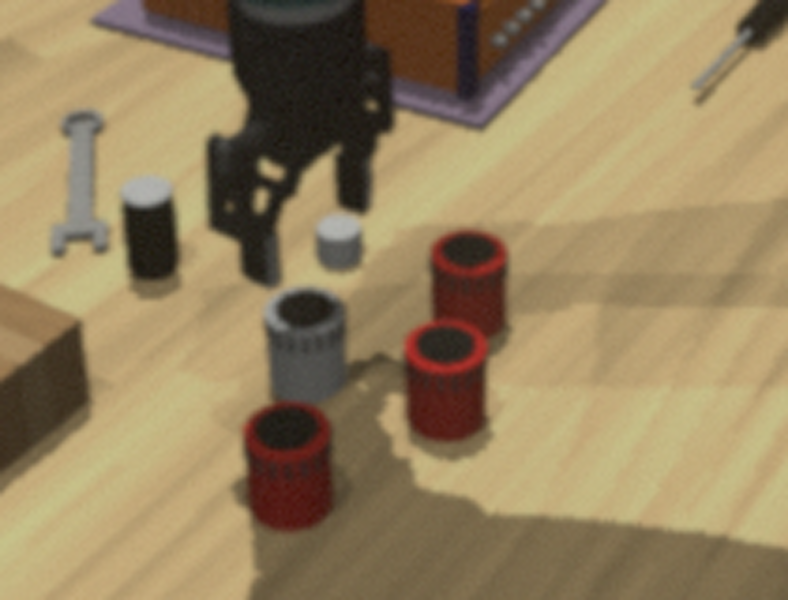

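The open fingers straddle the silver foot at crop (305,345), clear of the red ones. I'll go down, grip lightly, let go, turn 60° and grip again to centre it.

Emit:
{"op": "step_arm", "data": {"commands": [[0, 0.005, 0.056, 0, 0, 0], [0, 0, 0.056, 0, 0, 0], [0, 0, 0.056, 0, 0, 0], [0, 0, 0.055, 0, 0, 0], [0, 0, 0, 0, 0, 0], [0, 0, 0, 0, 0, 0]]}}

```text
clock: 6.08
eef_pos: [417.8, 324.5, 22.5]
tcp_rot: [179.9, 0.1, -179.8]
force: [-0.1, 1.4, 0.1]
finger_gap: 80.2
grasp_force: 0.0
```

Emit:
{"op": "step_arm", "data": {"commands": [[0, 0, 0, 0, 0, 0], [0, 0, 0, 0, 0, 0], [0, 0, 0, 0, 0, 0], [0, 0, 0, 0, 0, 0], [0, 0, 0, 0, 0, 0], [0, 0, 0, 0, 0, 0], [0, 0, 0, 0, 0, 0], [0, 0, 0, 0, 0, 0]], "jaw": 40, "squeeze": 20}}

```text
clock: 6.75
eef_pos: [417.9, 324.7, 22.4]
tcp_rot: [179.9, 0.2, -179.8]
force: [-0.9, -1.1, 6.5]
finger_gap: 47.3
grasp_force: 19.8
```

Emit:
{"op": "step_arm", "data": {"commands": [[0, 0, 0, 0, 0, 0], [0, 0, 0, 0, 0, 0], [0, 0, 0, 0, 0, 0], [0, 0, 0, 0, 0, -0.1], [0, 0, 0, 0, 0, -0.1], [0, 0, 0, 0, 0, -0.1], [0, 0, 0, 0, 0, -0.1], [0, 0, 0, 0, 0, -0.1]], "jaw": 66}}

```text
clock: 7.42
eef_pos: [416.1, 323.8, 20.2]
tcp_rot: [-180.0, -0.0, -149.5]
force: [0.2, 0.0, -0.3]
finger_gap: 66.1
grasp_force: 0.0
```

Emit:
{"op": "step_arm", "data": {"commands": [[0, 0, 0, 0, 0, -0.1], [0, 0, 0, 0, 0, -0.1], [0, 0, 0, 0, 0, -0.1], [0, 0, 0, 0, 0, -0.1], [0, 0, 0, 0, 0, -0.1], [0, 0, 0, 0, 0, 0], [0, 0, 0, 0, 0, 0]]}}

```text
clock: 8.0
eef_pos: [416.1, 323.9, 20.2]
tcp_rot: [180.0, -0.0, -120.0]
force: [-0.6, 0.3, 0.8]
finger_gap: 66.4
grasp_force: 0.0
```

Emit:
{"op": "step_arm", "data": {"commands": [[0, 0, 0, 0, 0, 0], [0, 0, 0, 0, 0, 0], [0, 0, 0, 0, 0, 0], [0, 0, 0, 0, 0, 0], [0, 0, 0, 0, 0, 0], [0, 0, 0, 0, 0, 0], [0, 0, 0, 0, 0, 0], [0, 0, 0, 0, 0, 0]], "jaw": 40, "squeeze": 45}}

```text
clock: 8.67
eef_pos: [416.6, 324.1, 20.6]
tcp_rot: [-180.0, 0.0, -119.8]
force: [-0.3, 0.3, 2.8]
finger_gap: 46.6
grasp_force: 46.3
```

```bash
python3 -c "
from rig import *; s=get_state(); print(s)"
```

```text
{'clock': 8.6667, 'qpos': array([ 3.08626792e+01,  1.78411300e+01, -2.73448515e+01,  4.47870918e+01,
        1.15114498e-03, -2.93052907e+01]), 'qd': array([-0.04401609,  0.00706814,  0.02832504,  0.05148344,  0.04130837,
       -0.01627197]), 'tau': array([ 1.49529143e-01, -3.74913704e+01,  2.12948531e+01, -8.95893644e-02,
        2.19868479e-02, -4.98512015e-02]), 'eef_pos': array([416.58614291, 324.09993814,  20.62196343]), 'tcp_rot': array([-1.79987824e+02,  2.40441968e-02, -1.19832027e+02]), 'force': array([-0.27730816,  0.27583594,  2.80238076]), 'ft_torque': array([-0.00431947,  0.0690113 , -0.10042521]), 'grasp_force': 46.26239908975549, 'finger_gap': 46.567679327212616}
```

Emit:
{"op": "step_arm", "data": {"commands": [[0, 0, -0.03, 0, 0, 0], [0, 0, -0.07, 0, 0, 0], [0, 0, -0.1, 0, 0, 0], [0, 0, -0.1, 0, 0, 0], [0, 0, -0.1, 0, 0, 0.1], [0, 0, -0.1, 0, 0, 0.1], [0, 0, -0.1, 0, 0, 0.1], [0, 0, -0.06, 0, 0, 0.1]]}}

```text
clock: 9.33
eef_pos: [417.1, 324.5, 222.1]
tcp_rot: [-180.0, 0.2, -144.1]
force: [1.0, -0.6, -0.8]
finger_gap: 46.7
grasp_force: 46.4
```

Emit:
{"op": "step_arm", "data": {"commands": [[0, 0, 0, 0, 0, 0.1], [0, 0, 0, 0, 0, 0.1], [0, 0, 0, 0, 0, 0.1], [0, 0, 0, 0, 0, 0.1], [0, 0, 0, 0, 0, 0.1], [0, 0, 0, 0, 0, 0.1], [0, 0, 0, 0, 0, 0], [0, 0, 0, 0, 0, 0]]}}

```text
clock: 10.0
eef_pos: [415.9, 323.7, 218.2]
tcp_rot: [-180.0, -0.0, -179.7]
force: [0.4, 0.4, -0.9]
finger_gap: 46.7
grasp_force: 46.4
```

Emit:
{"op": "step_arm", "data": {"commands": [[-0.03, -0.07, 0, 0, 0, 0], [-0.046, -0.112, 0, 0, 0, 0], [-0.046, -0.112, 0, 0, 0, 0], [-0.046, -0.112, 0, 0, 0, 0], [-0.046, -0.112, 0, 0, 0, 0], [-0.046, -0.112, 0, 0, 0, 0], [-0.046, -0.112, 0, 0, 0, 0], [-0.046, -0.112, 0, 0, 0, 0]]}}

```text
clock: 10.67
eef_pos: [522.9, 66.4, 218.5]
tcp_rot: [180.0, -0.0, -179.7]
force: [1.0, 1.4, -1.0]
finger_gap: 46.9
grasp_force: 46.6
```

Emit:
{"op": "step_arm", "data": {"commands": [[-0.046, -0.112, 0, 0, 0, 0], [-0.046, -0.112, 0, 0, 0, 0], [-0.046, -0.112, 0, 0, 0, 0], [-0.022, -0.058, 0, 0, 0, 0], [0, 0, 0, 0, 0, 0], [0, 0, 0, 0, 0, 0], [0, 0, 0, 0, 0, 0], [0, 0, 0, 0, 0, 0]]}}

```text
clock: 11.33
eef_pos: [570.4, -48.8, 218.3]
tcp_rot: [180.0, -0.1, -179.7]
force: [-0.1, -0.6, -1.7]
finger_gap: 47.2
grasp_force: 46.7
```

```bash
python3 -c "
from rig import *; s=get_state(); print(s)"
```

```text
{'clock': 11.3333, 'qpos': array([-1.13664372e+01,  1.09891087e+01, -9.27291603e+00,  6.97941949e+01,
        2.06154179e-02, -1.16658330e+01]), 'qd': array([ 0.47207726, -0.13267676, -0.12432936, -0.14182344, -0.02985759,
        0.14657736]), 'tau': array([-4.93075121e-01, -3.99563885e+01,  2.97141945e+01, -1.70215953e-02,
       -1.64364598e-02, -3.94438830e-03]), 'eef_pos': array([570.42310358, -48.77255395, 218.25080183]), 'tcp_rot': array([ 1.79968443e+02, -5.08898033e-02, -1.79700600e+02]), 'force': array([-0.08940372, -0.64148786, -1.69620441]), 'ft_torque': array([0.08967465, 0.00086061, 0.01336764]), 'grasp_force': 46.653611228393856, 'finger_gap': 47.24119102134283}
```

Emit:
{"op": "step_arm", "data": {"commands": [[0, -0.006, 0.07, 0, 0, 0], [0, 0, 0.07, 0, 0, 0], [0, 0, 0.06, 0, 0, 0], [0, 0, 0.04, 0, 0, 0], [0, 0, 0, 0, 0, 0], [0, 0, 0, 0, 0, 0]]}}

```text
clock: 11.83
eef_pos: [570.4, -50.8, 146.1]
tcp_rot: [180.0, -0.1, -179.7]
force: [-0.1, 0.7, -0.0]
finger_gap: 46.4
grasp_force: 46.7
```

```bash
python3 - <<'E'
from h import *
np.set_printoptions(precision=2,suppress=True)
s=get_state(); print(s["eef_pos"],s["force"],s["qpos"])
x,y,z=s["eef_pos"]
out=[]
for c in("side","top"):
    im=grab_frame(c); a=proj(c,[[x,y,z-20.6],[x,y,z+31.4],[570,-50.5,86],[570,-50.5,114.6]]); print(c,a)
    u,v=a.mean(0).astype(int); out.append(cv2.resize(im[v-30:v+30,u-30:u+30],(400,400),interpolation=cv2.INTER_CUBIC)); print(u,v)
cv2.imwrite("pics/m3.png",np.hstack(out))
E
```

```text
[570.43 -50.84 146.07] [-0.05  0.73 -0.04] [-11.56  13.99 -14.63  61.46   0.   -11.82]
side [[297.14 175.04]
 [297.   158.14]
 [297.31 187.53]
 [297.23 178.57]]
297 174
top [[337.04 189.05]
 [339.59 186.06]
 [335.11 191.33]
 [336.39 189.83]]
337 189
```

View pics/m3.png

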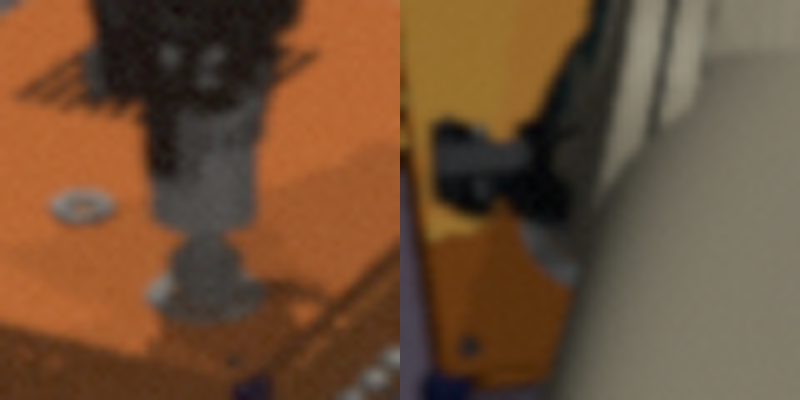

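In the side view the foot hangs over the stud with both axes at about column 204, so they line up. I'll lower it slowly.

Emit:
{"op": "step_arm", "data": {"commands": [[0, 0, 0.01, 0, 0, 0], [0, 0, 0.01, 0, 0, 0], [0, 0, 0.01, 0, 0, 0], [0, 0, 0.01, 0, 0, 0], [0, 0, 0.01, 0, 0, 0], [0, 0, 0, 0, 0, 0]]}}

```text
clock: 12.43
eef_pos: [570.5, -51.7, 130.5]
tcp_rot: [180.0, -0.1, -179.8]
force: [-0.7, 0.6, -1.0]
finger_gap: 46.8
grasp_force: 46.7
```

Emit:
{"op": "step_arm", "data": {"commands": [[0, 0, 0.0067, 0, 0, 0], [0, 0, 0, 0, 0, 0]]}}

```text
clock: 12.6
eef_pos: [570.9, -51.7, 129.0]
tcp_rot: [180.0, -0.0, -179.8]
force: [0.8, 0.3, -0.9]
finger_gap: 47.0
grasp_force: 46.7
```

Emit:
{"op": "step_arm", "data": {"commands": [[0, 0, 0.005, 0, 0, 0], [0, 0, 0, 0, 0, 0]]}}

```text
clock: 12.77
eef_pos: [571.0, -51.8, 127.7]
tcp_rot: [180.0, -0.0, -179.8]
force: [-0.3, 0.1, -0.7]
finger_gap: 46.5
grasp_force: 46.7
```

Emit:
{"op": "step_arm", "data": {"commands": [[0, 0, 0.005, 0, 0, 0], [0, 0, 0, 0, 0, 0]]}}

```text
clock: 12.93
eef_pos: [571.0, -51.7, 126.2]
tcp_rot: [180.0, -0.0, -179.8]
force: [-0.3, 0.2, -1.2]
finger_gap: 46.9
grasp_force: 46.7
```

Emit:
{"op": "step_arm", "data": {"commands": [[0, 0, 0.005, 0, 0, 0], [0, 0, 0, 0, 0, 0]]}}

```text
clock: 13.1
eef_pos: [570.9, -51.7, 124.7]
tcp_rot: [180.0, -0.0, -179.8]
force: [0.2, 0.1, -1.5]
finger_gap: 46.9
grasp_force: 46.7
```

Emit:
{"op": "step_arm", "data": {"commands": [[0, 0, 0.003, 0, 0, 0], [0, 0, 0, 0, 0, 0]]}}

```text
clock: 13.27
eef_pos: [571.0, -51.7, 123.8]
tcp_rot: [180.0, -0.0, -179.8]
force: [-0.1, -0.4, -0.7]
finger_gap: 47.0
grasp_force: 46.7
```

Emit:
{"op": "step_arm", "data": {"commands": [[0, 0, 0.002, 0, 0, 0], [0, 0, 0, 0, 0, 0]]}}

```text
clock: 13.43
eef_pos: [571.0, -51.7, 123.3]
tcp_rot: [180.0, -0.0, -179.8]
force: [-0.2, 0.5, -0.7]
finger_gap: 47.0
grasp_force: 46.7
```

Emit:
{"op": "step_arm", "data": {"commands": [[0, 0, 0.002, 0, 0, 0], [0, 0, 0, 0, 0, 0]]}}

```text
clock: 13.6
eef_pos: [571.2, -51.7, 123.1]
tcp_rot: [180.0, 0.0, -179.8]
force: [-1.1, -0.5, 0.3]
finger_gap: 46.7
grasp_force: 46.7
```

Emit:
{"op": "step_arm", "data": {"commands": [[0, 0, 0.002, 0, 0, 0], [0, 0, 0, 0, 0, 0]]}}

```text
clock: 13.77
eef_pos: [571.4, -51.7, 123.0]
tcp_rot: [-180.0, 0.0, -179.8]
force: [-1.4, 0.2, 4.5]
finger_gap: 46.9
grasp_force: 47.0
```

Contact with the crown is at TCP z 123.0 with 4.5 N, as predicted. Now I'll turn gently anticlockwise, watching for the drop.

Emit:
{"op": "step_arm", "data": {"commands": [[0, 0, 0, 0, 0, -0.05], [0, 0, 0, 0, 0, -0.05], [0, 0, 0, 0, 0, 0]]}}

```text
clock: 14.02
eef_pos: [571.5, -51.5, 123.0]
tcp_rot: [180.0, 0.1, -173.8]
force: [-1.8, 2.1, 5.4]
finger_gap: 46.9
grasp_force: 47.0
```

Emit:
{"op": "step_arm", "data": {"commands": [[0, 0, 0, 0, 0, -0.05], [0, 0, 0, 0, 0, -0.05], [0, 0, 0, 0, 0, 0]]}}

```text
clock: 14.27
eef_pos: [571.6, -51.4, 122.9]
tcp_rot: [180.0, 0.1, -167.8]
force: [-1.9, 2.0, 4.9]
finger_gap: 46.6
grasp_force: 47.1
```

```bash
cat > st.py <<'E'
from rig import *; import numpy as np
np.set_printoptions(precision=2,suppress=True)
s=get_state()
for k in("clock","qpos","eef_pos","tcp_rot","force","ft_torque","finger_gap"): print(k,s[k])
E
python3 st.py
```

```text
clock 14.2667
qpos [-11.62  15.19 -16.13  58.63   0.05 -23.83]
eef_pos [571.56 -51.43 122.95]
tcp_rot [ 179.97    0.07 -167.79]
force [-1.87  1.97  4.9 ]
ft_torque [0.38 0.42 0.01]
finger_gap 46.61973830498059
```

Emit:
{"op": "step_arm", "data": {"commands": [[0, 0, 0, 0, 0, -0.05], [0, 0, 0, 0, 0, -0.05], [0, 0, 0, 0, 0, 0]]}}

```text
clock: 14.52
eef_pos: [571.5, -51.4, 122.9]
tcp_rot: [180.0, 0.1, -161.8]
force: [-1.6, 1.6, 4.9]
finger_gap: 46.8
grasp_force: 47.1
```

Emit:
{"op": "step_arm", "data": {"commands": [[0, 0, 0, 0, 0, -0.05], [0, 0, 0, 0, 0, -0.05], [0, 0, 0, 0, 0, 0]]}}

```text
clock: 14.77
eef_pos: [571.6, -51.4, 122.9]
tcp_rot: [180.0, 0.1, -155.8]
force: [-1.3, 0.5, 5.3]
finger_gap: 46.9
grasp_force: 47.1
```

Emit:
{"op": "step_arm", "data": {"commands": [[0, 0, 0, 0, 0, -0.05], [0, 0, 0, 0, 0, -0.05], [0, 0, 0, 0, 0, 0]]}}

```text
clock: 15.02
eef_pos: [571.6, -51.5, 122.9]
tcp_rot: [-180.0, 0.1, -149.8]
force: [-2.0, 1.2, 4.6]
finger_gap: 47.2
grasp_force: 47.1
```

```bash
python3 st.py
```

```text
clock 15.0167
qpos [-11.62  15.19 -16.12  58.63   0.05 -41.83]
eef_pos [571.62 -51.46 122.94]
tcp_rot [-180.      0.08 -149.79]
force [-1.95  1.18  4.64]
ft_torque [0.37 0.37 0.04]
finger_gap 47.15627456624444
```

Emit:
{"op": "step_arm", "data": {"commands": [[0, 0, 0, 0, 0, -0.05], [0, 0, 0, 0, 0, -0.05], [0, 0, 0, 0, 0, 0]]}}

```text
clock: 15.27
eef_pos: [571.7, -51.5, 122.9]
tcp_rot: [-180.0, 0.1, -143.8]
force: [-1.8, 0.9, 5.1]
finger_gap: 46.8
grasp_force: 47.1
```

Emit:
{"op": "step_arm", "data": {"commands": [[0, 0, 0, 0, 0, -0.05], [0, 0, 0, 0, 0, -0.05], [0, 0, 0, 0, 0, 0]]}}

```text
clock: 15.52
eef_pos: [571.6, -51.4, 122.8]
tcp_rot: [-180.0, 0.1, -137.8]
force: [-0.6, 1.5, 4.9]
finger_gap: 46.8
grasp_force: 47.1
```

Emit:
{"op": "step_arm", "data": {"commands": [[0, 0, 0, 0, 0, -0.05], [0, 0, 0, 0, 0, -0.05], [0, 0, 0, 0, 0, 0]]}}

```text
clock: 15.77
eef_pos: [571.3, -51.7, 122.4]
tcp_rot: [-180.0, 0.0, -131.9]
force: [-1.7, 0.8, 3.6]
finger_gap: 46.8
grasp_force: 46.9
```

```bash
python3 st.py
```

```text
clock 15.7667
qpos [-11.63  15.22 -16.16  58.6   -0.   -59.75]
eef_pos [571.35 -51.72 122.45]
tcp_rot [-179.97    0.01 -131.88]
force [-1.68  0.84  3.65]
ft_torque [0.26 0.37 0.01]
finger_gap 46.76240879932153
```

Emit:
{"op": "step_arm", "data": {"commands": [[0, 0, 0, 0, 0, -0.05], [0, 0, 0, 0, 0, 0], [0, 0, 0, 0, 0, 0]]}}

```text
clock: 16.02
eef_pos: [571.2, -52.2, 121.8]
tcp_rot: [-180.0, -0.1, -129.0]
force: [-0.9, -0.5, 0.6]
finger_gap: 46.9
grasp_force: 46.7
```

```bash
python3 st.py
```

```text
clock 16.0167
qpos [-11.65  15.25 -16.19  58.55  -0.06 -62.65]
eef_pos [571.16 -52.2  121.82]
tcp_rot [-179.97   -0.05 -129.  ]
force [-0.89 -0.51  0.6 ]
ft_torque [-0.17  0.02  0.03]
finger_gap 46.942224519903725
```

Force is gone, so the pins have found the start. I'll lower to follow the drop.

Emit:
{"op": "step_arm", "data": {"commands": [[0, 0, 0.003, 0, 0, 0], [0, 0, 0.003, 0, 0, 0], [0, 0, 0, 0, 0, 0]]}}

```text
clock: 16.27
eef_pos: [570.8, -52.0, 120.5]
tcp_rot: [180.0, -0.1, -128.9]
force: [-1.6, -0.5, 3.1]
finger_gap: 46.5
grasp_force: 47.1
```

```bash
python3 st.py
```

```text
clock 16.2667
qpos [-11.65  15.31 -16.29  58.43  -0.04 -62.76]
eef_pos [570.83 -52.03 120.52]
tcp_rot [ 180.     -0.05 -128.89]
force [-1.56 -0.53  3.08]
ft_torque [-0.18  0.46  0.08]
finger_gap 46.50433347836013
```

Emit:
{"op": "step_arm", "data": {"commands": [[0, 0, 0, 0, 0, -0.05], [0, 0, 0, 0, 0, 0], [0, 0, 0, 0, 0, 0]]}}

```text
clock: 16.52
eef_pos: [570.9, -51.8, 119.9]
tcp_rot: [180.0, -0.0, -125.9]
force: [-0.1, -1.4, -0.5]
finger_gap: 46.8
grasp_force: 46.7
```

Emit:
{"op": "step_arm", "data": {"commands": [[0, 0, 0.003, 0, 0, 0], [0, 0, 0, 0, 0, 0], [0, 0, 0, 0, 0, 0]]}}

```text
clock: 16.77
eef_pos: [570.7, -51.7, 119.0]
tcp_rot: [180.0, -0.0, -125.9]
force: [-0.4, -1.0, -1.3]
finger_gap: 46.6
grasp_force: 46.6
```

```bash
python3 st.py
```

```text
clock 16.7667
qpos [-11.63  15.4  -16.38  58.28  -0.01 -65.78]
eef_pos [570.75 -51.71 118.99]
tcp_rot [ 179.96   -0.03 -125.85]
force [-0.37 -0.98 -1.32]
ft_torque [-0.14  0.13 -0.01]
finger_gap 46.588068292883946
```

Emit:
{"op": "step_arm", "data": {"commands": [[0, 0, 0.004, 0, 0, 0], [0, 0, 0, 0, 0, 0]]}}

```text
clock: 16.93
eef_pos: [570.9, -51.7, 117.9]
tcp_rot: [180.0, -0.0, -125.8]
force: [-0.3, -0.6, -2.4]
finger_gap: 46.7
grasp_force: 46.5
```

Emit:
{"op": "step_arm", "data": {"commands": [[0, 0, 0.003, 0, 0, 0], [0, 0, 0, 0, 0, 0]]}}

```text
clock: 17.1
eef_pos: [571.1, -51.6, 117.1]
tcp_rot: [180.0, 0.0, -125.8]
force: [-1.1, -0.1, -1.6]
finger_gap: 46.6
grasp_force: 46.5
```

```bash
python3 st.py
```

```text
clock 17.1
qpos [-11.63  15.5  -16.49  58.02   0.02 -65.81]
eef_pos [571.12 -51.59 117.14]
tcp_rot [ 179.99    0.01 -125.82]
force [-1.11 -0.05 -1.63]
ft_torque [-0.12  0.07 -0.03]
finger_gap 46.621669359330035
```

Emit:
{"op": "step_arm", "data": {"commands": [[0, 0, 0.003, 0, 0, 0], [0, 0, 0, 0, 0, 0]]}}

```text
clock: 17.27
eef_pos: [571.3, -51.6, 116.4]
tcp_rot: [-180.0, 0.0, -125.8]
force: [-0.5, -0.4, -1.4]
finger_gap: 47.0
grasp_force: 46.5
```

Emit:
{"op": "step_arm", "data": {"commands": [[0, 0, 0.003, 0, 0, 0], [0, 0, 0, 0, 0, 0]]}}

```text
clock: 17.43
eef_pos: [571.3, -51.6, 115.6]
tcp_rot: [-180.0, 0.0, -125.8]
force: [-0.4, -0.0, -1.9]
finger_gap: 47.1
grasp_force: 46.6
```

```bash
python3 st.py
```

```text
clock 17.4333
qpos [-11.63  15.59 -16.58  57.81   0.01 -65.81]
eef_pos [571.31 -51.64 115.59]
tcp_rot [-179.99    0.02 -125.82]
force [-0.44 -0.04 -1.93]
ft_torque [-0.03 -0.03  0.01]
finger_gap 47.07708873373206
```

Emit:
{"op": "step_arm", "data": {"commands": [[0, 0, 0.003, 0, 0, 0], [0, 0, 0, 0, 0, 0]]}}

```text
clock: 17.6
eef_pos: [571.5, -51.7, 115.1]
tcp_rot: [-180.0, 0.0, -125.8]
force: [-0.1, 0.1, 1.0]
finger_gap: 46.7
grasp_force: 46.8
```

Emit:
{"op": "step_arm", "data": {"commands": [[0, 0, 0.002, 0, 0, 0], [0, 0, 0, 0, 0, 0]]}}

```text
clock: 17.77
eef_pos: [571.6, -51.6, 114.9]
tcp_rot: [-180.0, 0.0, -125.8]
force: [0.2, 1.6, 4.8]
finger_gap: 46.7
grasp_force: 47.0
```

```bash
python3 st.py
```

```text
clock 17.7667
qpos [-11.63  15.63 -16.62  57.69   0.02 -65.81]
eef_pos [571.59 -51.65 114.88]
tcp_rot [-179.96    0.04 -125.82]
force [0.2  1.64 4.84]
ft_torque [ 0.17  0.24 -0.01]
finger_gap 46.696286797549256
```

It landed at TCP 114.9, so the rim is about 8.3 mm above the chassis and the foot has dropped. Now clockwise, with the hand following it down.

Emit:
{"op": "step_arm", "data": {"commands": [[0, 0, 0.0008, 0, 0, 0.05], [0, 0, 0.0008, 0, 0, 0.05], [0, 0, 0.0008, 0, 0, 0.05], [0, 0, 0.0008, 0, 0, 0.05], [0, 0, 0, 0, 0, 0]]}}

```text
clock: 18.18
eef_pos: [571.6, -52.2, 113.8]
tcp_rot: [-179.9, 0.0, -137.9]
force: [-1.8, 0.1, 4.5]
finger_gap: 46.4
grasp_force: 47.0
```

Emit:
{"op": "step_arm", "data": {"commands": [[0, 0, 0.0008, 0, 0, 0.05], [0, 0, 0.0008, 0, 0, 0.05], [0, 0, 0.0008, 0, 0, 0.05], [0, 0, 0.0008, 0, 0, 0.05], [0, 0, 0, 0, 0, 0]]}}

```text
clock: 18.6
eef_pos: [571.4, -52.1, 112.7]
tcp_rot: [-179.9, 0.0, -149.8]
force: [-1.0, -0.4, 4.9]
finger_gap: 46.8
grasp_force: 47.0
```

```bash
python3 st.py
```

```text
clock 18.6
qpos [-11.64  15.75 -16.76  57.46  -0.04 -41.83]
eef_pos [571.39 -52.11 112.74]
tcp_rot [-179.94    0.   -149.81]
force [-1.04 -0.43  4.91]
ft_torque [-0.2   0.36  0.01]
finger_gap 46.75351476977742
```

Running as expected, about 0.09 mm per degree at 5 N down.

Emit:
{"op": "step_arm", "data": {"commands": [[0, 0, 0.0008, 0, 0, 0.05], [0, 0, 0.0008, 0, 0, 0.05], [0, 0, 0.0008, 0, 0, 0.05], [0, 0, 0.0008, 0, 0, 0.05], [0, 0, 0, 0, 0, 0]]}}

```text
clock: 19.02
eef_pos: [571.3, -52.0, 111.8]
tcp_rot: [-180.0, 0.0, -161.8]
force: [-1.9, -0.8, 4.6]
finger_gap: 46.7
grasp_force: 47.1
```

Emit:
{"op": "step_arm", "data": {"commands": [[0, 0, 0.0008, 0, 0, 0.05], [0, 0, 0.0008, 0, 0, 0.05], [0, 0, 0.0008, 0, 0, 0.05], [0, 0, 0.0008, 0, 0, 0.05], [0, 0, 0, 0, 0, 0]]}}

```text
clock: 19.43
eef_pos: [571.2, -51.9, 110.9]
tcp_rot: [-180.0, 0.0, -173.8]
force: [-1.6, 0.5, 6.1]
finger_gap: 46.7
grasp_force: 47.1
```

Emit:
{"op": "step_arm", "data": {"commands": [[0, 0, 0.0008, 0, 0, 0.05], [0, 0, 0.0008, 0, 0, 0.05], [0, 0, 0.0008, 0, 0, 0.05], [0, 0, 0.0008, 0, 0, 0.05], [0, 0, 0, 0, 0, 0]]}}

```text
clock: 19.85
eef_pos: [571.1, -51.7, 109.9]
tcp_rot: [-180.0, 0.0, 174.2]
force: [-1.7, 0.5, 4.8]
finger_gap: 46.6
grasp_force: 47.2
```

```bash
python3 st.py
```

```text
clock 19.85
qpos [-11.63  15.9  -16.94  57.16  -0.    -5.85]
eef_pos [571.08 -51.75 109.91]
tcp_rot [-180.      0.    174.22]
force [-1.68  0.49  4.82]
ft_torque [ 0.01  0.52 -0.05]
finger_gap 46.58855001831902
```

Emit:
{"op": "step_arm", "data": {"commands": [[0, 0, 0.0008, 0, 0, 0.05], [0, 0, 0.0008, 0, 0, 0.05], [0, 0, 0.0008, 0, 0, 0.05], [0, 0, 0.0008, 0, 0, 0.05], [0, 0, 0, 0, 0, 0]]}}

```text
clock: 20.27
eef_pos: [570.9, -51.7, 109.0]
tcp_rot: [-180.0, -0.0, 162.2]
force: [-3.1, 0.4, 6.2]
finger_gap: 46.8
grasp_force: 47.2
```

Emit:
{"op": "step_arm", "data": {"commands": [[0, 0, 0.0008, 0, 0, 0.05], [0, 0, 0.0008, 0, 0, 0.05], [0, 0, 0, 0, 0, 0]]}}

```text
clock: 20.52
eef_pos: [570.9, -51.5, 108.5]
tcp_rot: [180.0, -0.0, 156.2]
force: [-1.7, 1.0, 6.5]
finger_gap: 47.1
grasp_force: 47.2
```

```bash
python3 st.py
```

```text
clock 20.5167
qpos [-11.63  15.97 -17.03  57.01   0.02  12.15]
eef_pos [570.93 -51.53 108.46]
tcp_rot [179.98  -0.02 156.22]
force [-1.74  0.97  6.51]
ft_torque [ 0.17  0.56 -0.01]
finger_gap 47.05851039465269
```

Emit:
{"op": "step_arm", "data": {"commands": [[0, 0, 0.0006, 0, 0, 0.05], [0, 0, 0.0006, 0, 0, 0.05], [0, 0, 0, 0, 0, 0]]}}

```text
clock: 20.77
eef_pos: [571.0, -51.4, 108.1]
tcp_rot: [180.0, -0.0, 150.2]
force: [-2.3, 2.2, 6.3]
finger_gap: 46.5
grasp_force: 47.2
```

Emit:
{"op": "step_arm", "data": {"commands": [[0, 0, 0.0004, 0, 0, 0.05], [0, 0, 0.0004, 0, 0, 0.05], [0, 0, 0, 0, 0, 0]]}}

```text
clock: 21.02
eef_pos: [571.1, -51.2, 107.8]
tcp_rot: [179.9, -0.0, 144.2]
force: [-1.6, 1.0, 5.7]
finger_gap: 46.7
grasp_force: 47.2
```

```bash
python3 st.py
```

```text
clock 21.0167
qpos [-11.62  16.01 -17.07  56.93   0.07  24.15]
eef_pos [571.08 -51.18 107.8 ]
tcp_rot [179.94  -0.04 144.23]
force [-1.65  0.97  5.72]
ft_torque [ 0.3   0.43 -0.11]
finger_gap 46.68839067965637
```

Emit:
{"op": "step_arm", "data": {"commands": [[0, 0, 0.0006, 0, 0, 0.05], [0, 0, 0.0006, 0, 0, 0.05], [0, 0, 0, 0, 0, 0]]}}

```text
clock: 21.27
eef_pos: [571.0, -51.1, 107.5]
tcp_rot: [179.9, -0.1, 138.2]
force: [-2.2, 1.1, 6.2]
finger_gap: 46.9
grasp_force: 47.2
```

```bash
python3 st.py|grep tor
```

```text
ft_torque [ 0.31  0.58 -0.12]
```

Emit:
{"op": "step_arm", "data": {"commands": [[0, 0, 0.0005, 0, 0, 0.05], [0, 0, 0.0005, 0, 0, 0.05], [0, 0, 0, 0, 0, 0]]}}

```text
clock: 21.52
eef_pos: [570.9, -51.1, 107.3]
tcp_rot: [180.0, -0.1, 132.3]
force: [-3.1, 2.4, 7.7]
finger_gap: 46.7
grasp_force: 47.3
```

```bash
python3 st.py
```

```text
clock 21.5167
qpos [-11.61  16.03 -17.11  56.89   0.07  36.14]
eef_pos [570.88 -51.06 107.35]
tcp_rot [179.96  -0.07 132.25]
force [-3.09  2.42  7.68]
ft_torque [ 0.32  0.57 -0.05]
finger_gap 46.72305481496168
```

Emit:
{"op": "step_arm", "data": {"commands": [[0, 0, 0.0003, 0, 0, 0.05], [0, 0, 0.0003, 0, 0, 0.05], [0, 0, 0, 0, 0, 0]]}}

```text
clock: 21.77
eef_pos: [570.9, -51.0, 107.3]
tcp_rot: [180.0, -0.1, 126.3]
force: [-3.7, 2.1, 7.6]
finger_gap: 46.5
grasp_force: 47.4
```

```bash
python3 st.py|grep tor
```

```text
ft_torque [ 0.41  0.67 -0.06]
```

Emit:
{"op": "step_arm", "data": {"commands": [[0, 0, 0.0003, 0, 0, 0.05], [0, 0, 0.0003, 0, 0, 0.05], [0, 0, 0, 0, 0, 0]]}}

```text
clock: 22.02
eef_pos: [571.0, -50.9, 107.3]
tcp_rot: [179.9, -0.1, 120.3]
force: [-2.9, 2.3, 8.8]
finger_gap: 46.6
grasp_force: 47.4
```

```bash
python3 st.py
```

```text
clock 22.0167
qpos [-11.6   16.04 -17.11  56.87   0.09  48.14]
eef_pos [571.   -50.92 107.26]
tcp_rot [179.95  -0.08 120.26]
force [-2.88  2.3   8.77]
ft_torque [ 0.44  0.67 -0.09]
finger_gap 46.555981588319035
```

Emit:
{"op": "step_arm", "data": {"commands": [[0, 0, 0, 0, 0, 0.05], [0, 0, 0, 0, 0, 0.05], [0, 0, 0, 0, 0, 0]]}}

```text
clock: 22.27
eef_pos: [571.3, -50.8, 107.1]
tcp_rot: [179.9, -0.1, 114.3]
force: [-2.6, 2.6, 6.8]
finger_gap: 46.7
grasp_force: 47.3
```

```bash
python3 st.py|grep tor
```

```text
ft_torque [ 0.46  0.55 -0.02]
```

Emit:
{"op": "step_arm", "data": {"commands": [[0, 0, 0, 0, 0, 0.05], [0, 0, 0, 0, 0, 0.05], [0, 0, 0, 0, 0, 0]]}}

```text
clock: 22.52
eef_pos: [571.4, -50.4, 106.9]
tcp_rot: [179.9, -0.1, 108.3]
force: [-1.8, 3.7, 6.2]
finger_gap: 46.8
grasp_force: 47.2
```

```bash
python3 st.py
```

```text
clock 22.5167
qpos [-11.58  16.06 -17.12  56.81   0.17  60.12]
eef_pos [571.38 -50.38 106.95]
tcp_rot [179.9   -0.15 108.29]
force [-1.78  3.67  6.22]
ft_torque [0.68 0.44 0.01]
finger_gap 46.80064843166502
```

Emit:
{"op": "step_arm", "data": {"commands": [[0, 0, 0.0005, 0, 0, 0.04], [0, 0, 0, 0, 0, 0.03], [0, 0, 0, 0, 0, 0]]}}

```text
clock: 22.77
eef_pos: [571.4, -50.1, 106.8]
tcp_rot: [179.9, -0.2, 104.2]
force: [-1.4, 4.1, 5.7]
finger_gap: 46.7
grasp_force: 47.2
```

```bash
python3 st.py
```

```text
clock 22.7667
qpos [-11.57  16.07 -17.13  56.79   0.2   64.26]
eef_pos [571.36 -50.12 106.78]
tcp_rot [179.91  -0.18 104.17]
force [-1.41  4.1   5.67]
ft_torque [0.81 0.39 0.13]
finger_gap 46.73597328618298
```

Emit:
{"op": "step_arm", "data": {"commands": [[0, 0, 0.0005, 0, 0, 0.03], [0, 0, 0, 0, 0, 0.02], [0, 0, 0, 0, 0, 0]]}}

```text
clock: 23.02
eef_pos: [571.3, -50.0, 106.7]
tcp_rot: [179.9, -0.2, 101.2]
force: [-1.9, 5.2, 6.9]
finger_gap: 46.7
grasp_force: 47.2
```

```bash
python3 st.py
```

```text
clock 23.0167
qpos [-11.57  16.08 -17.14  56.79   0.22  67.21]
eef_pos [571.31 -49.98 106.65]
tcp_rot [179.92  -0.2  101.22]
force [-1.94  5.19  6.87]
ft_torque [0.85 0.42 0.31]
finger_gap 46.733031075835214
```

Emit:
{"op": "step_arm", "data": {"commands": [[0, 0, 0, 0, 0, 0]]}}

```text
clock: 23.1
eef_pos: [571.3, -50.0, 106.7]
tcp_rot: [179.9, -0.2, 101.2]
force: [-1.6, 4.2, 6.8]
finger_gap: 46.8
grasp_force: 47.2
```

```bash
python3 st.py
```

```text
clock 23.1
qpos [-11.57  16.08 -17.14  56.79   0.22  67.19]
eef_pos [571.3  -49.98 106.67]
tcp_rot [179.92  -0.2  101.24]
force [-1.6   4.22  6.78]
ft_torque [0.85 0.42 0.3 ]
finger_gap 46.83559644640592
```

Resistance has come up to 0.3 N m at 133°, within the home range. I'll press slightly to test whether the washer is already flat.

Emit:
{"op": "step_arm", "data": {"commands": [[0, 0, 0.002, 0, 0, 0], [0, 0, 0, 0, 0, 0], [0, 0, 0, 0, 0, 0]]}}

```text
clock: 23.35
eef_pos: [571.3, -50.0, 106.6]
tcp_rot: [179.9, -0.2, 101.2]
force: [-3.0, 5.6, 9.4]
finger_gap: 46.8
grasp_force: 47.7
```

```bash
python3 st.py
```

```text
clock 23.35
qpos [-11.57  16.08 -17.15  56.78   0.22  67.19]
eef_pos [571.29 -49.96 106.62]
tcp_rot [179.92  -0.2  101.25]
force [-3.04  5.63  9.37]
ft_torque [0.85 0.72 0.27]
finger_gap 46.75398311164738
```

Emit:
{"op": "step_arm", "data": {"commands": [[0, 0, 0, 0, 0, 0.015], [0, 0, 0, 0, 0, 0], [0, 0, 0, 0, 0, 0]]}}

```text
clock: 23.6
eef_pos: [571.3, -49.9, 106.6]
tcp_rot: [179.9, -0.2, 100.4]
force: [-3.1, 4.5, 9.3]
finger_gap: 47.0
grasp_force: 47.5
```

```bash
python3 st.py
```

```text
clock 23.6
qpos [-11.56  16.07 -17.15  56.78   0.21  68.07]
eef_pos [571.32 -49.94 106.63]
tcp_rot [179.92  -0.2  100.37]
force [-3.06  4.54  9.31]
ft_torque [0.91 0.69 0.41]
finger_gap 46.998031118021544
```

The torque climbs steeply with no more descent, so it is hard home. I'll take off the strain and release.

Emit:
{"op": "step_arm", "data": {"commands": [[0, 0, -0.001, 0, 0, -0.014], [0, 0, 0, 0, 0, 0]]}}

```text
clock: 23.77
eef_pos: [571.3, -49.9, 106.6]
tcp_rot: [179.9, -0.2, 101.1]
force: [-2.2, 4.7, 7.9]
finger_gap: 46.4
grasp_force: 47.3
```

```bash
python3 st.py
```

```text
clock 23.7667
qpos [-11.57  16.07 -17.14  56.78   0.23  67.29]
eef_pos [571.32 -49.94 106.65]
tcp_rot [179.91  -0.21 101.14]
force [-2.21  4.71  7.88]
ft_torque [ 0.94  0.51 -0.05]
finger_gap 46.35012992693468
```

Emit:
{"op": "step_arm", "data": {"commands": [[0, 0, 0, 0, 0, 0], [0, 0, 0, 0, 0, 0], [0, 0, 0, 0, 0, 0], [0, 0, 0, 0, 0, 0], [0, 0, 0, 0, 0, 0], [0, 0, 0, 0, 0, 0]], "jaw": 72}}

```text
clock: 24.27
eef_pos: [571.0, -51.9, 105.4]
tcp_rot: [-180.0, -0.0, 100.9]
force: [-0.1, -0.3, 0.6]
finger_gap: 72.3
grasp_force: 0.0
```

```bash
python3 st.py
```

```text
clock 24.2667
qpos [-11.65  16.16 -17.2   56.66  -0.01  67.43]
eef_pos [571.04 -51.88 105.38]
tcp_rot [-179.98   -0.    100.92]
force [-0.1  -0.28  0.57]
ft_torque [ 0.05  0.   -0.  ]
finger_gap 72.34292395287572
```

Released. To be sure it is home, I'll regrip better centred and feel the stop once more, lightly.

Emit:
{"op": "step_arm", "data": {"commands": [[0.0065, 0, -0.004, 0, 0, 0], [0, 0, 0, 0, 0, 0], [0, 0, 0, 0, 0, 0]]}}

```text
clock: 24.52
eef_pos: [570.8, -49.7, 106.9]
tcp_rot: [180.0, 0.0, 100.9]
force: [0.2, 0.2, 0.1]
finger_gap: 72.1
grasp_force: 0.0
```

```bash
python3 - <<'E'
from h import *
np.set_printoptions(precision=2,suppress=True)
print(get_state()["eef_pos"])
im=grab_frame("side"); cv2.imwrite("pics/s4.png",cv2.resize(im[130:220,220:350],(780,540),interpolation=cv2.INTER_CUBIC))
E
```

```text
[570.84 -49.75 106.94]
```

View pics/s4.png

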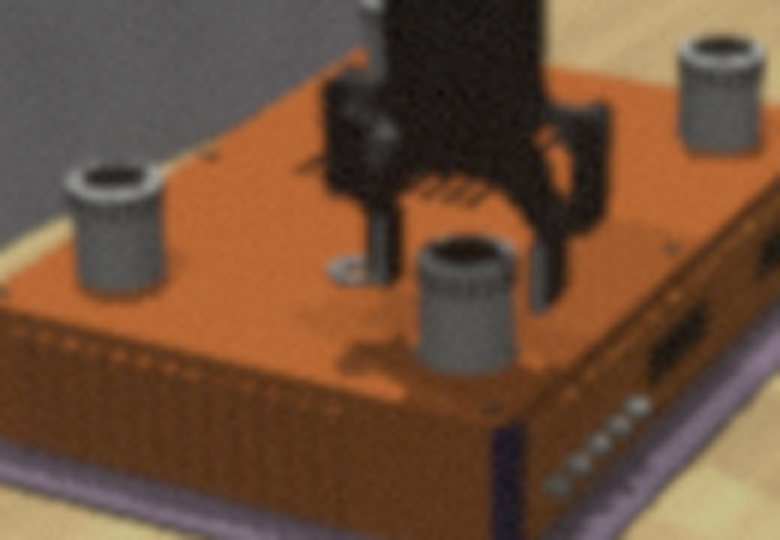

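Emit:
{"op": "step_arm", "data": {"commands": [[0, 0, 0, 0, 0, 0], [0, 0, 0, 0, 0, 0], [0, 0, 0, 0, 0, 0], [0, 0, 0, 0, 0, 0], [0, 0, 0, 0, 0, 0], [0, 0, 0, 0, 0, 0], [0, 0, 0, 0, 0, 0]], "jaw": 40, "squeeze": 45}}

```text
clock: 25.15
eef_pos: [571.3, -49.8, 107.2]
tcp_rot: [179.9, 0.0, 100.9]
force: [1.4, 0.8, 2.2]
finger_gap: 46.8
grasp_force: 46.6
```

```bash
python3 st.py
```

```text
clock 25.15
qpos [-11.45  16.01 -17.15  56.77   0.02  67.63]
eef_pos [571.32 -49.78 107.21]
tcp_rot [179.93   0.01 100.92]
force [1.37 0.79 2.21]
ft_torque [ 0.15 -0.25 -0.  ]
finger_gap 46.84180173187138
```

The foot stands upright and flush on the chassis at crop (467,305), like its neighbours. Now a light feel for the stop.

Emit:
{"op": "step_arm", "data": {"commands": [[0, 0, 0.001, 0, 0, 0.008], [0, 0, 0, 0, 0, 0], [0, 0, 0, 0, 0, 0]]}}

```text
clock: 25.4
eef_pos: [571.3, -49.8, 107.2]
tcp_rot: [179.9, 0.0, 100.5]
force: [1.0, 0.3, 4.5]
finger_gap: 46.9
grasp_force: 46.9
```

```bash
python3 st.py
```

```text
clock 25.4
qpos [-11.45  16.01 -17.16  56.76   0.01  68.09]
eef_pos [571.32 -49.81 107.17]
tcp_rot [179.93   0.02 100.47]
force [0.97 0.3  4.5 ]
ft_torque [ 0.17 -0.07  0.2 ]
finger_gap 46.90653847925203
```

Emit:
{"op": "step_arm", "data": {"commands": [[0, 0, 0, 0, 0, 0.004], [0, 0, 0, 0, 0, 0], [0, 0, 0, 0, 0, 0]]}}

```text
clock: 25.65
eef_pos: [571.3, -49.8, 107.2]
tcp_rot: [179.9, 0.0, 100.3]
force: [1.1, 0.6, 5.0]
finger_gap: 46.8
grasp_force: 46.9
```

```bash
python3 st.py
```

```text
clock 25.65
qpos [-11.44  16.01 -17.16  56.76   0.01  68.31]
eef_pos [571.32 -49.82 107.16]
tcp_rot [179.93   0.02 100.25]
force [1.12 0.59 4.96]
ft_torque [ 0.23 -0.04  0.32]
finger_gap 46.75971002304136
```

It stops rigidly at once (0.32 N m, no descent), so it is home. I'll relax, let go and withdraw.

Emit:
{"op": "step_arm", "data": {"commands": [[0, 0, -0.001, 0, 0, -0.011], [0, 0, 0, 0, 0, 0]]}}

```text
clock: 25.82
eef_pos: [571.3, -49.8, 107.2]
tcp_rot: [179.9, 0.0, 100.9]
force: [1.4, 1.6, 4.6]
finger_gap: 46.7
grasp_force: 46.7
```

Emit:
{"op": "step_arm", "data": {"commands": [[0, 0, 0, 0, 0, 0], [0, 0, 0, 0, 0, 0], [0, 0, 0, 0, 0, 0], [0, 0, 0, 0, 0, 0], [0, 0, 0, 0, 0, 0], [0, 0, 0, 0, 0, 0]], "jaw": 76}}

```text
clock: 26.32
eef_pos: [570.4, -49.8, 106.5]
tcp_rot: [-180.0, -0.0, 100.9]
force: [0.3, 0.6, -0.6]
finger_gap: 76.1
grasp_force: 0.0
```

Emit:
{"op": "step_arm", "data": {"commands": [[0, 0, -0.03, 0, 0, 0], [0, 0, -0.06, 0, 0, 0], [0, 0, -0.08, 0, 0, 0], [0, 0, -0.1, 0, 0, 0], [0, 0, -0.1, 0, 0, 0], [0, 0, -0.1, 0, 0, 0], [0, 0, 0, 0, 0, 0]]}}

```text
clock: 26.9
eef_pos: [574.8, -50.6, 256.1]
tcp_rot: [179.3, 0.3, 100.9]
force: [0.3, 0.2, 0.4]
finger_gap: 76.1
grasp_force: 0.0
```

```bash
python3 - <<'E'
from h import *
np.set_printoptions(precision=2,suppress=True)
print(get_state()["eef_pos"],get_state()["force"])
im=grab_frame("side"); cv2.imwrite("pics/s5.png",cv2.resize(im[145:205,240:350],(792,432),interpolation=cv2.INTER_CUBIC))
for X,Y in((571.2,-50),):
    for z in(86,138,139): print(proj("side",[[X,Y,z]]))
E
```

```text
[574.85 -50.61 256.07] [0.35 0.16 0.4 ]
[[296.86 187.5 ]]
[[296.72 171.07]]
[[296.71 170.75]]
```

View pics/s5.png

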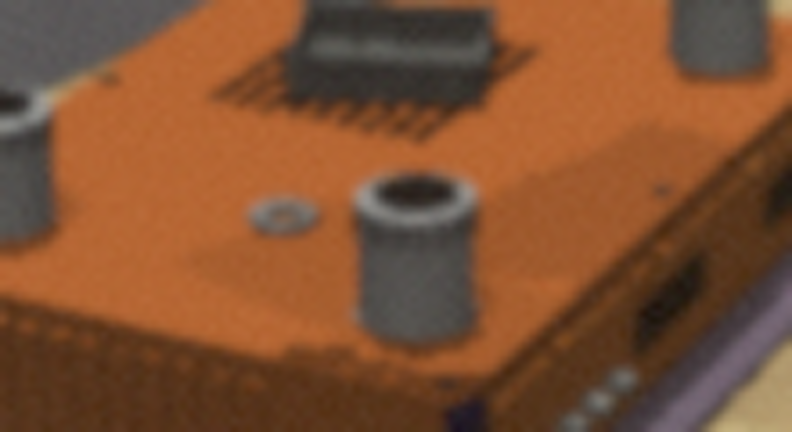

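The foot is seated flush at crop (415,260). Its top centre is at row ~171, matching the predicted home height, and the gripper is clear.

Emit:
{"op": "step_arm", "data": {"commands": [[0, 0, 0, 0, 0, 0], [0, 0, 0, 0, 0, 0], [0, 0, 0, 0, 0, 0]]}}

```text
clock: 27.2
eef_pos: [569.6, -49.6, 246.2]
tcp_rot: [-179.8, -0.1, 100.9]
force: [-0.9, -0.3, 0.7]
finger_gap: 76.2
grasp_force: 0.0
```

```bash
python3 -c "
from rig import *; print(hand_in())"
```

```text
the job is handed in; nothing more can be done
None
```

I screwed the foot on until it stopped hard after about 133° of clockwise turning, let go and handed the job in at 27 s; the wrist torque read 0.41 N m for a moment at the stop, just over the 0.4 N m limit, and the hand-in gave no verdict.

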